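Grade three spring plungers by feel and put them away

ROBOT

A 6-joint arm with a two-finger parallel gripper is mounted at the origin on the work surface. World frame = base frame: x ahead of the robot, y to its left, z up, the work surface at z = 0. Lengths are in m, angles in rad, forces in N, time in s.
With the tool pointing down it reaches from about 0.35 to 0.85 m from the base axis. Payload 8.1 kg.
Tool frame: the origin (TCP) lies on the mounting face of the last link; the fingertips stand 186 mm ahead of it and the grasp point (between the pads) lies 167 mm ahead of it; z points along the fingers, y is the line along which they close (so a half turn about z gives the same grasp; the last joint's range is limited). The gripper opens to 93 mm and grips with 3 to 60 N. Pads are 15 mm wide; open, the fingers measure 128 mm over their backs; the gripper's body (75 mm by 188 mm) begins 65 mm behind the grasp point.
Start: joints at [1.03, 0.13, 1.488, -0, 1.523, -0.085], TCP at [0.264, 0.539, 0.405] pointing down, gripper open.
Joint ranges: [-2.96, 2.96], [-0.89, 2.26], [0.02, 2.5], [-1.34, 4.48], [0, 2.73], [-2.66, 2.66]. Speed limits (rad/s): [2.39, 2.39, 2.79, 3.14, 3.14, 3.14].

INTERFACE

Orientations are given as a rotation vector (axis times angle).
In Python, from plant import read_state, read_camera, camera_params, close_job gives the robot as it stands. The module is installed in compiled form; this text tells all that it offers.
- The arm moves only by the tool servo_tool, never from a script. Its argument "increments" is a list of rows, each an object with "slide": the shift along the tool's x, y, z in mm, a list of three; "dr": the turn, a rotation vector about the tool's x, y, z in rad, a list of three; "jaw": the closure, from 0 (fully open) to 1 (shut). In form: [{"slide": [x, y, z], "dr": [ax, ay, az], "jaw": jaw}, ...]. A call has 1 to 20 rows; each row is the pose to reach, as a shift and turn from the pose commanded when the call began, along the tool's axes at that moment; what a row does not reach only later rows make up. A row lasts 1/10 s, in which the tool goes at most 50 mm and 8.59 degrees, less where a joint would pass 70% of its speed; a pose out of reach is approached as far as the arm can. A call with a gripper value outside its range is refused whole. The fingers move at their own pace and stop on an object; "force" is the grip in N (left out, the last holds). Time passes only in rows, so rows that repeat a pose let the fingers close. It gives the time, the measured TCP pose, the force, the opening and the grip force at its end, in the units of the state.
- read_state(): the state, without advancing time (a new reading comes with each control period).
- read_camera(name): name is "scene" or "side" or "wrist"; returns (picture, depth): 384x512x3 uint8, red, green, blue; 384x512 float32, m along the optical axis (not along the pixel's ray), 0 where there is no reading.
- camera_params(name): a dict with "fx", "fy", "cx", "cy" (pixels), "rvec" (rotation vector, rad) and "tvec" (3), from world to camera coordinates, as OpenCV has them. Camera axes: x right, y down, z forward; pixel columns grow to the right and rows downward; lengths in m; the calibration is good to about 2 mm. A picture is of the moment at which its call begins: read the wrist's pose just before it. camera_params takes no time and is no camera call; for the wrist camera it gives the pose at the moment of the call.
- close_job(): hands the job in; it is judged then, once.
The state is a dict: "t": time; "q": joint angles; "dq": joint speeds; "joint_torque": joint torques, N m; "tool_pos": TCP position; "orientation": TCP orientation; "force": force on the tool from outside, world axes, zero at the start; "wrist_torque": the same for the moment, N m; "opening": finger opening in m; "gripper_force": force on a finger pad.
Only numpy, scipy, OpenCV 4.12 (cv2) and the standard library are available. Lean on these libraries where they do the work, as an engineer would, in place of code of your own. Each camera call takes 0.05 s, during which the arm holds its last target. There are 200 camera calls.

TASK

The three spring plunger bolts on the wooden rack look alike but have different springs; tell them apart by how far the nose pin gives when each is squeezed end to end with the same light grip, about 20 N. Lay them flat in the grey parts drawer, one to a compartment: the softest in front next to the pull, the middling one in the middle, the stiffest at the back. Set them down rather than drop them, let go, and leave the other things on the bench where they are.

Things in the scene. Friction and masses are not known exactly. Their poses are not given: they have to be found in the camera images.
- bolt_near (a point): Bolt in the rack's end saddle at -x. All three look alike, dark head, bright shank, about 90 g, 62 mm long: hex head 24 mm across flats, 10 mm thick; shank 16 mm in diameter, 38 mm long; sprung nose pin 10 mm in diameter, 14 mm out. Point: on the bolt's axis, half-way along its free length (to 2 mm), 49 mm above the bench; y axis along the bolt towards its pin. Fixed to the rack: marks where this bolt starts.
- bolt_centre (a point): Bolt in the rack's middle saddle. Springs of the three, in any order: pushing the pin in x mm takes 3 + 2.3x N (softest), 6 + 5x N, 10 + 10x N (stiffest): at 20 N 7, 3, 1 mm, at 40 N 10 (the stop), 7, 3 mm, plus about 0.5 mm of pad give. Point: on the bolt's axis, half-way along its free length (to 2 mm), 49 mm above the bench; y axis along the bolt towards its pin. Fixed to the rack: marks where this bolt starts.
- bolt_far (a point): Bolt in the rack's end saddle at +x. Any saddle may hold any of the springs. A bolt can be held and carried by its two ends, 52 to 62 mm apart; in the saddle friction takes part of the squeeze, so lift it clear to judge its give. Point: on the bolt's axis, half-way along its free length (to 2 mm), 49 mm above the bench; y axis along the bolt towards its pin. Fixed to the rack: marks where this bolt starts.
- rack: Wooden rack, fixed: base board 215 x 75 x 12 mm, on it a rail 205 mm long (along x) and 18 mm wide, top 40 mm above the bench, with mitred strips (to 52 mm) forming three V-saddles 65 mm apart along x. The bolts lie across the rail along y, both ends clear of it over the base board. Origin: centre of the underside, on the bench.
- drawer: Grey plastic parts drawer, fixed, open above: 241 mm long (x), 148 mm wide (y), 40 mm high, walls, floor and dividers 4 mm; steel bow pull on its front (-x) end, reaching 24 mm beyond it. Two dividers make three compartments one behind another, each 75 mm (x) by 140 mm (y). Origin: centre of the underside, on the bench.
- slot_front (a point): centre of the floor of the drawer's front compartment, the one next to the pull; 4 mm above the bench; axes as the drawer's
- slot_middle (a point): centre of the floor of the drawer's middle compartment; 4 mm above the bench; axes as the drawer's
- slot_back (a point): centre of the floor of the drawer's back compartment, farthest from the pull; 4 mm above the bench; axes as the drawer's
- wrench: bystander: steel wrench lying flat on the bench, 200 mm long along x; origin under its middle
- screwdriver: bystander: screwdriver lying on the bench, 200 mm long along x; origin under its middle
- oil_bottle: bystander: upright white bottle with a black cap, 52 mm in diameter, 140 mm high; origin at the centre of its underside
- tape_measure: bystander: black tape measure standing on its flat side, 65 x 32 x 62 mm; origin at the centre of its underside

How it is judged:
At the end, for the whole second after the job is handed in: Softest bolt in the front compartment (by the pull), middle one in the middle, stiffest at the back: each at rest and untouched, flat on the floor (mid point under 27 mm above the bench), mid point within 34 mm of the compartment's centre along the drawer and 66 mm across (x of soft_bolt_mid in the frame of drawer between -0.113 and -0.045 m and y of soft_bolt_mid in the frame of drawer between -0.066 and 0.066 m and z of soft_bolt_mid in the frame of drawer between 0.004 and 0.027 m and linear speed of each of soft_bolt, medium_bolt, stiff_bolt below 0.02 m/s and contact force between the fingers and soft_bolt below 0.05 N and x of medium_bolt_mid in the frame of drawer between -0.034 and 0.034 m and y of medium_bolt_mid in the frame of drawer between -0.066 and 0.066 m and z of medium_bolt_mid in the frame of drawer between 0.004 and 0.027 m and contact force between the fingers and medium_bolt below 0.05 N and x of stiff_bolt_mid in the frame of drawer between 0.045 and 0.113 m and y of stiff_bolt_mid in the frame of drawer between -0.066 and 0.066 m and z of stiff_bolt_mid in the frame of drawer between 0.004 and 0.027 m and contact force between the fingers and stiff_bolt below 0.05 N).
It fails at once if one of the bystanders (wrench, screwdriver, oil bottle, tape measure) is moved by more than 30 mm (distance of any of wrench, screwdriver, oil_bottle, tape_measure from where it was at the start of the episode above 0.03 m).
It fails at once if a plunger is let fall from more than about 50 mm ((contact force between the fingers and soft_bolt below 0.01 N and linear speed of soft_bolt above 1 m/s) or (contact force between the fingers and medium_bolt below 0.01 N and linear speed of medium_bolt above 1 m/s) or (contact force between the fingers and stiff_bolt below 0.01 N and linear speed of stiff_bolt above 1 m/s)).
It also fails if it takes over 64 s, if anything falls off the work surface, if the arm or the gripper's body presses on something with over 40 N, if the wrist force passes 120 N, or if a joint passes its speed limit or range.

## Working session

There is one attempt and no reset: what is moved stays moved. The work goes in short steps, Python scripts to look and compute and a tool call to move; the robot and the scene stay as the last step left them, time stands still between calls to the robot, and variables do not carry over. Pictures are saved under pics/ and viewed, at most 10 in all, crops included, and the job is handed in when it is done.

Besides the shell and the picture viewer there is one more tool, called after ">>>" as name(argument=value, ...) on one line, values as JSON. servo_tool: Moves the arm, as the interface text tells. Its arguments: {"type":"object","properties":{"increments":{"type":"array"},"force":{"type":"number"}},"required":["increments"]}

```bash
mkdir -p pics; cat > h.py <<'E'
import numpy as np, cv2
from plant import *
def cam(n):
    p=camera_params(n); im,d=read_camera(n)
    R=cv2.Rodrigues(np.array(p['rvec'],float))[0]; t=np.array(p['tvec'],float)
    v,u=np.mgrid[:384,:512]
    P=np.stack([(u-p['cx'])/p['fx']*d,(v-p['cy'])/p['fy']*d,d],-1)
    W=(P-t)@R; W[d==0]=np.nan
    return im,W
E
python3 - <<'E'
from h import *
print(read_state())
ims=[]
for n in("scene","side"):
    im,W=cam(n); np.save(n+'.npy',W); ims.append(im)
    cv2.imwrite(f'pics/{n}.png',cv2.resize(im[:,:,::-1],(768,576)))
E
```

```text
{'t': 0.0, 'q': array([ 1.02959340e+00,  1.31143440e-01,  1.48925566e+00, -2.36543610e-05,
        1.52301336e+00, -8.53969274e-02]), 'dq': array([ 0.00063204, -0.00029767,  0.00232522, -0.00170779,  0.00244843,
        0.00155909]), 'joint_torque': array([ 4.77440146e-03, -5.59823227e+01, -4.91779232e+01,  7.75519735e-02,
        3.52216687e-02, -5.76248203e-05]), 'tool_pos': array([0.26397628, 0.53855662, 0.40371071]), 'orientation': array([-7.09672838e-01, -3.05983315e+00,  2.73035547e-03]), 'force': array([-0.09976821, -0.90315509, -1.00020136]), 'wrist_torque': array([ 0.04492741,  0.0155444 , -0.01244959]), 'gripper_force': 0.0, 'opening': 0.09332851554532809}
```

View pics/scene.png

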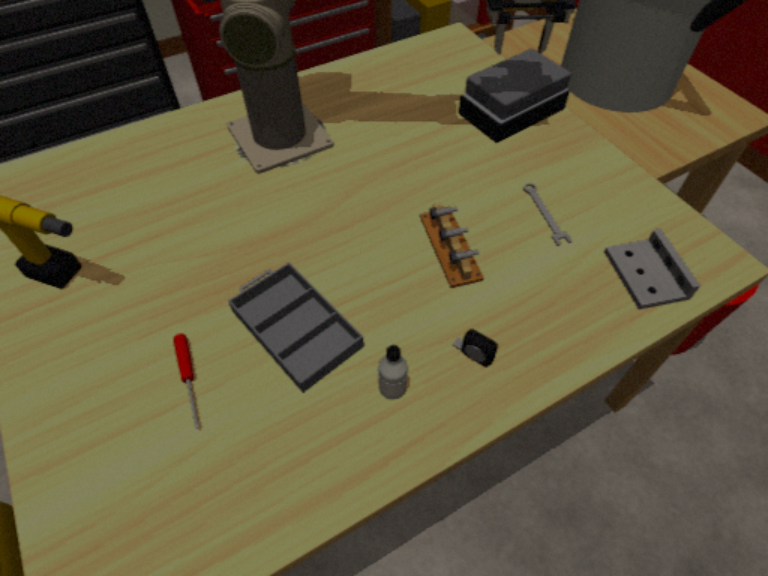

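View pics/side.png

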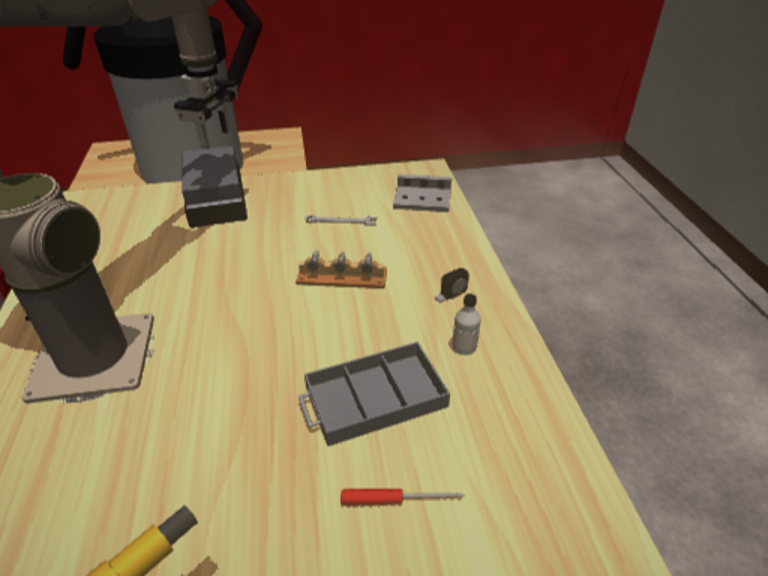

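The scene view shows the rack at about (450,245) and the drawer at (297,325), with its pull at (257,280). The bottle is at (393,375) and the tape measure at (480,347). I'll take positions from the point clouds.

```bash
python3 - <<'E'
from h import *
S=1.5
def reg(W,x0,y0,x1,y1): return W[int(y0/S):int(y1/S),int(x0/S):int(x1/S)].reshape(-1,3)
for n,rr,dr in(("scene",(415,195,490,290),(222,255,370,392)),("side",(290,245,392,292),(295,338,455,446))):
    W=np.load(n+'.npy')
    for nm,r,zl,zh in(("drawer",dr,.030,.05),("drawer_all",dr,.012,.05),("rackbase",rr,.007,.06),("racktop",rr,.036,.07)):
        p=reg(W,*r); p=p[(p[:,2]>zl)&(p[:,2]<zh)]
        b=cv2.minAreaRect(p[:,:2].astype(np.float32)*1000)
        print(n,nm,len(p),np.round(b[0],1),np.round(b[1],1),round(b[2],1),'z',np.round(np.percentile(p[:,2],[5,50,95]),4))
W=np.load('scene.npy')
for nm,u,v in(("b1 pin",457,211),("b1 head",436,212),("b2 pin",464,234),("b2head",443,232),("b3 pin",476,254),("b3head",456,256),("pull",257,280),("bottle",393,352),("tape",480,340)):
    print(nm,np.round(W[int(v/S),int(u/S)],3))
E
```

```text
scene drawer 797 [ 560.4 -213.3] [262.6 148.6] 11.8 z [0.0308 0.0371 0.0424]
scene drawer_all 1622 [ 559.5 -213.5] [265.  148.6] 11.8 z [0.014  0.0298 0.0415]
scene rackbase 1180 [541.5 155.7] [113.2 216.7] 75.9 z [0.0098 0.0158 0.0573]
scene racktop 531 [546.6 176.9] [ 62.  206.6] 75.6 z [0.0392 0.0514 0.0607]
side drawer 824 [ 606.  -201.6] [320.4 154. ] 11.6 z [0.0307 0.0364 0.0407]
side drawer_all 1755 [ 595.7 -204. ] [341.7 154.4] 11.6 z [0.0142 0.0289 0.0399]
side rackbase 968 [546.2 171.7] [ 79.5 214.1] 74.3 z [0.0083 0.023  0.0556]
side racktop 384 [546.6 176.2] [ 68.2 204.1] 73.3 z [0.0374 0.0481 0.0587]
b1 pin [0.496 0.221 0.05 ]
b1 head [0.485 0.171 0.061]
b2 pin [0.531 0.224 0.002]
b2head [0.544 0.152 0.064]
b3 pin [0.62  0.186 0.049]
b3head [0.608 0.143 0.058]
pull [ 0.435 -0.235  0.025]
bottle [ 0.778 -0.109  0.14 ]
tape [0.8   0.065 0.064]
```

>>> servo_tool(increments=[{"slide": [-40, -25, 0], "dr": [0, 0, -0.05], "jaw": 0}, {"slide": [-75, -45, 15], "dr": [0, 0, -0.1], "jaw": 0}, {"slide": [-110, -65, 30], "dr": [0, 0, -0.15], "jaw": 0}, {"slide": [-145, -88, 45], "dr": [0, 0, -0.2], "jaw": 0}, {"slide": [-180, -110, 55], "dr": [0, 0, -0.2], "jaw": 0}, {"slide": [-215, -131, 65], "dr": [0, 0, -0.2], "jaw": 0}, {"slide": [-250, -153, 75], "dr": [0, 0, -0.2], "jaw": 0}, {"slide": [-285, -174, 85], "dr": [0, 0, -0.2], "jaw": 0}, {"slide": [-320, -196, 95], "dr": [0, 0, -0.2], "jaw": 0}, {"slide": [-350, -214, 104], "dr": [0, 0, -0.2], "jaw": 0}, {"slide": [-350, -214, 104], "dr": [0, 0, -0.2], "jaw": 0}, {"slide": [-350, -214, 104], "dr": [0, 0, -0.2], "jaw": 0}, {"slide": [-350, -214, 104], "dr": [0, 0, -0.2], "jaw": 0}], force=20)

```text
t: 1.4
tool_pos: [0.4838, 0.1932, 0.3008]
orientation: [-0.4, -3.116, -0.0]
force: [0.5, 0.1, 0.0]
opening: 0.0927
gripper_force: 0.0
```

```bash
python3 - <<'E'
from h import *
s=read_state(); im,W=cam("wrist"); np.save('w1.npy',W); s2=read_state()
print(s2['t'],s2['tool_pos'],s2['orientation'],s2['force'],abs(s2['dq']).max())
cv2.imwrite('pics/w1.png',cv2.resize(im[:,:,::-1],(768,576)))
p=W.reshape(-1,3); p=p[(p[:,2]>.036)&(p[:,2]<.068)]
R=cv2.Rodrigues(s2['orientation'])[0]; print('toolx',R[:,0],'tooly',R[:,1],R[:,2])
E
```

```text
1.45 [0.48375806 0.19349478 0.30100189] [3.98922464e-01 3.11604954e+00 6.59066592e-04] [-0.82808937 -0.09768968 -0.15347855] 0.007544677623384299
toolx [-9.67749376e-01  2.51914951e-01 -5.72414275e-05] tooly [2.51914904e-01 9.67749294e-01 4.30342328e-04] [ 1.63805018e-04  4.02043550e-04 -9.99999906e-01]
```

View pics/w1.png

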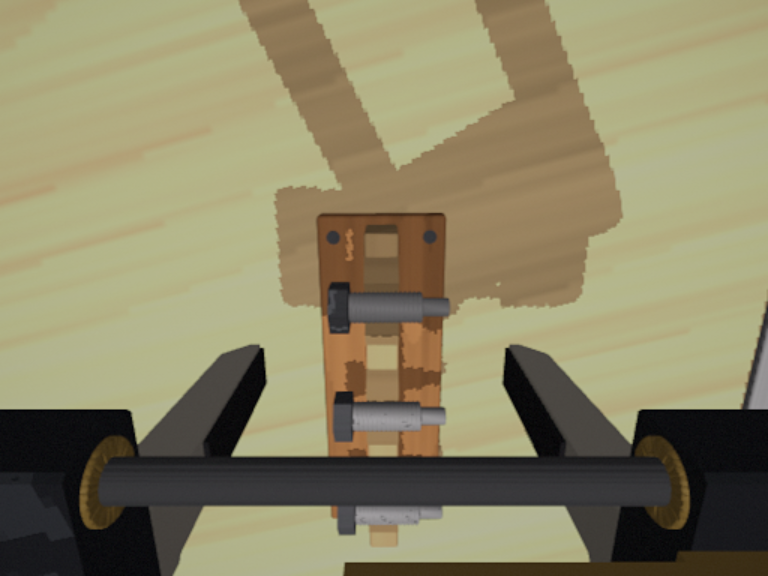

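The wrist view shows three bolts (heads left, pins right) at rows 308, 416 and 516. The fingers straddle them with the tips near row 350. Next I'll compute the bolt positions in tool coordinates.

```bash
cat > b.py <<'E'
from h import *
def bolts(W,s,boxes):
    R=cv2.Rodrigues(s['orientation'])[0]
    for b in boxes:
        x0,y0,x1,y1=[int(v/1.5) for v in b]
        p=W[y0:y1,x0:x1].reshape(-1,3); p=p[(p[:,2]>.045)&(p[:,2]<.07)]
        T=(p-s['tool_pos'])@R*1000
        lo,hi=np.percentile(T[:,1],[1,99])
        pin=T[T[:,1]>hi-8]; sh=T[(T[:,1]<hi-18)&(T[:,1]>hi-45)]
        print(len(p),'y',lo.round(1),hi.round(1),'mid',((lo+hi)/2).round(1),'x pin',np.median(pin[:,0]).round(1),'x shank',np.median(sh[:,0]).round(1),'ztop shank',np.percentile(sh[:,2],3).round(1),'ztop pin',np.percentile(pin[:,2],3).round(1))
E
python3 - <<'E'
from b import *
bolts(np.load('w1.npy'),read_state(),[(320,280,460,338),(325,390,455,445),(330,505,450,538)])
E
```

```text
2112 y -29.2 30.7 mid 0.7 x pin 2.1 x shank 2.9 ztop shank 241.7 ztop pin 244.8
1885 y -29.0 31.4 mid 1.2 x pin -61.7 x shank -60.7 ztop shank 241.7 ztop pin 244.7
969 y -28.7 31.4 mid 1.3 x pin -127.8 x shank -128.5 ztop shank 241.6 ztop pin 244.5
```

>>> servo_tool(increments=[{"slide": [1.5, 1, 25], "dr": [0, 0, 0], "jaw": 0}, {"slide": [1.5, 1, 50], "dr": [0, 0, 0], "jaw": 0}, {"slide": [1.5, 1, 70], "dr": [0, 0, 0], "jaw": 0}, {"slide": [1.5, 1, 75], "dr": [0, 0, 0], "jaw": 0.1}, {"slide": [1.5, 1, 75], "dr": [0, 0, 0], "jaw": 0.2}, {"slide": [1.5, 1, 75], "dr": [0, 0, 0], "jaw": 0.3}, {"slide": [1.5, 1, 75], "dr": [0, 0, 0], "jaw": 0.6}, {"slide": [1.5, 1, 75], "dr": [0, 0, 0], "jaw": 1}, {"slide": [1.5, 1, 75], "dr": [0, 0, 0], "jaw": 1}, {"slide": [1.5, 1, 75], "dr": [0, 0, 0], "jaw": 1}, {"slide": [1.5, 1, 75], "dr": [0, 0, 0], "jaw": 1}, {"slide": [1.5, 1, 75], "dr": [0, 0, 0], "jaw": 1}], force=20)

```text
t: 2.65
tool_pos: [0.4836, 0.194, 0.2271]
orientation: [0.401, 3.114, 0.001]
force: [-0.7, -0.3, 6.8]
opening: 0.0592
gripper_force: 20.0
```

>>> servo_tool(increments=[{"slide": [0, 0, -15], "dr": [0, 0, 0], "jaw": 1}, {"slide": [0, 0, -35], "dr": [0, 0, 0], "jaw": 1}, {"slide": [0, 0, -55], "dr": [0, 0, 0], "jaw": 1}, {"slide": [0, 0, -70], "dr": [0, 0, 0], "jaw": 1}, {"slide": [0, 0, -70], "dr": [0, 0, 0], "jaw": 1}, {"slide": [0, 0, -70], "dr": [0, 0, 0], "jaw": 1}, {"slide": [0, 0, -70], "dr": [0, 0, 0], "jaw": 1}, {"slide": [0, 0, -70], "dr": [0, 0, 0], "jaw": 1}])

```text
t: 3.45
tool_pos: [0.4825, 0.1937, 0.2944]
orientation: [-0.4, -3.114, 0.001]
force: [-1.1, -0.3, -0.4]
opening: 0.0589
gripper_force: 20.0
```

```bash
python3 - <<'E'
from b import *
im,W=cam("wrist"); s=read_state()
print(s['t'],s['tool_pos'],s['opening'],s['gripper_force'],s['force'])
cv2.imwrite('pics/w2.png',cv2.resize(im[:,:,::-1],(768,576)))
E
```

```text
3.5 [0.48256542 0.19375871 0.29460591] 0.05917092988080733 19.999916029628366 [ 0.13933651  0.42388579 -0.20949989]
```

View pics/w2.png

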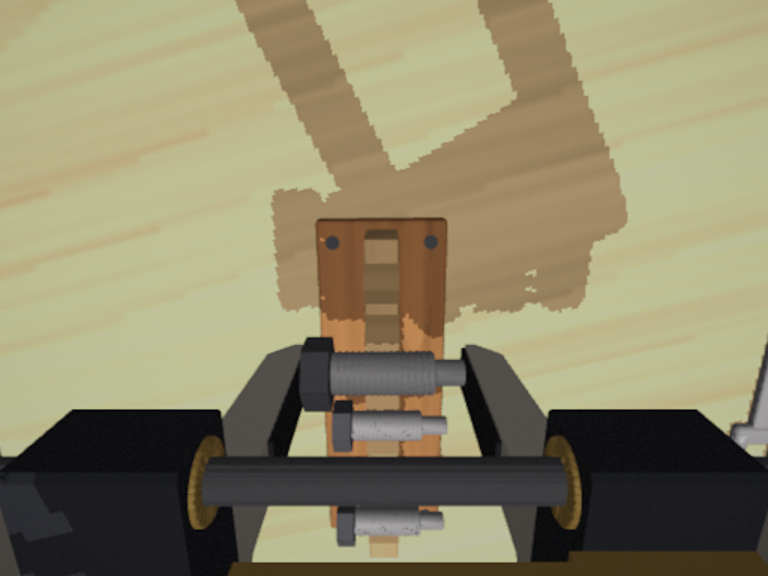

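The near bolt is held square between the pads (head at 315,375, pin at 450,372). An opening of 59.0 mm suggests the middle spring, so I'll check at 40 N.

>>> servo_tool(increments=[{"slide": [0, 0, 0], "dr": [0, 0, 0], "jaw": 1}, {"slide": [0, 0, 0], "dr": [0, 0, 0], "jaw": 1}, {"slide": [0, 0, 0], "dr": [0, 0, 0], "jaw": 1}, {"slide": [0, 0, 0], "dr": [0, 0, 0], "jaw": 1}], force=40)

```text
t: 3.9
tool_pos: [0.483, 0.1939, 0.2957]
orientation: [-0.401, -3.116, 0.0]
force: [0.9, 0.8, 0.3]
opening: 0.0549
gripper_force: 40.0
```

>>> servo_tool(increments=[{"slide": [0, 0, 0], "dr": [0, 0, 0], "jaw": 1}, {"slide": [0, 0, 0], "dr": [0, 0, 0], "jaw": 1}, {"slide": [0, 0, 0], "dr": [0, 0, 0], "jaw": 1}, {"slide": [0, 0, 0], "dr": [0, 0, 0], "jaw": 1}], force=20)

```text
t: 4.3
tool_pos: [0.483, 0.1939, 0.2957]
orientation: [0.401, 3.116, 0.0]
force: [0.1, -0.1, -0.5]
opening: 0.0592
gripper_force: 20.0
```

>>> servo_tool(increments=[{"slide": [-7, -14, 0], "dr": [0, 0, -0.03], "jaw": 1}, {"slide": [-20, -40, 0], "dr": [0, 0, -0.07], "jaw": 1}, {"slide": [-35, -70, 0], "dr": [0, 0, -0.11], "jaw": 1}, {"slide": [-51, -100, 0], "dr": [0, 0, -0.16], "jaw": 1}, {"slide": [-67, -132, 0], "dr": [0, 0, -0.2], "jaw": 1}, {"slide": [-83, -164, 0], "dr": [0, 0, -0.25], "jaw": 1}, {"slide": [-99, -196, 0], "dr": [0, 0, -0.3], "jaw": 1}, {"slide": [-115, -228, 0], "dr": [0, 0, -0.34], "jaw": 1}, {"slide": [-131, -260, 0], "dr": [0, 0, -0.38], "jaw": 1}, {"slide": [-147, -290, 0], "dr": [0, 0, -0.42], "jaw": 1}, {"slide": [-162, -320, 0], "dr": [0, 0, -0.46], "jaw": 1}, {"slide": [-175, -345, 0], "dr": [0, 0, -0.46], "jaw": 1}, {"slide": [-184, -362, 0], "dr": [0, 0, -0.46], "jaw": 1}, {"slide": [-188, -370, 0], "dr": [0, 0, -0.46], "jaw": 1}, {"slide": [-188, -370, 0], "dr": [0, 0, -0.46], "jaw": 1}, {"slide": [-188, -370, 0], "dr": [0, 0, -0.46], "jaw": 1}, {"slide": [-188, -370, 0], "dr": [0, 0, -0.46], "jaw": 1}])

```text
t: 6.0
tool_pos: [0.5712, -0.2105, 0.2957]
orientation: [0.322, -3.125, -0.001]
force: [0.6, -0.4, -1.0]
opening: 0.059
gripper_force: 20.0
```

```bash
python3 - <<'E'
from b import *
im,W=cam("wrist"); s=read_state()
print(s['t'],s['tool_pos'],s['opening'],s['gripper_force'],s['force'])
cv2.imwrite('pics/w3.png',cv2.resize(im[:,:,::-1],(768,576)))
R=cv2.Rodrigues(s['orientation'])[0]; print(R[:,:2].T.round(4))
np.save('w3.npy',W)
T=(W-s['tool_pos'])@R*1000
rim=(W[...,2]>.033)&(W[...,2]<.044)
p=T[rim]; b=cv2.minAreaRect(p[:,:2].astype(np.float32)); print(b, np.percentile(p,[1,99],axis=0).round(1))
E
```

```text
6.05 [ 0.57119182 -0.21054483  0.2956991 ] 0.0587238951215416 19.999927903991193 [-0.07817714  0.07714857 -1.07038994]
[[-9.790e-01 -2.039e-01  1.000e-04]
 [-2.039e-01  9.790e-01  4.000e-04]]
((40.92828369140625, 0.6494903564453125), (166.06170654296875, 148.81246948242188), 0.06135036051273346) [[-33.7 -73.1 252.8]
 [123.7  74.5 262.3]]
```

View pics/w3.png

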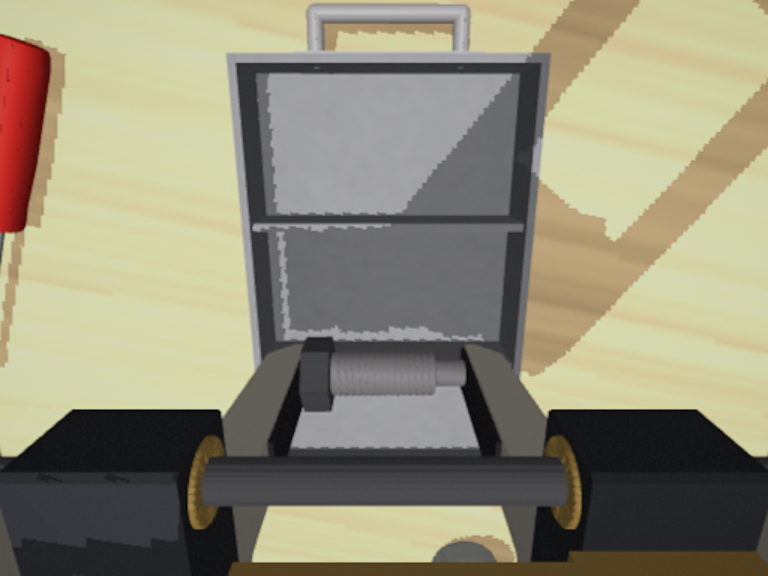

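The view shows the bolt above the middle compartment, with the pull at the top (390,15), and it is square to the drawer. The drawer centre is about 2 mm further along tool x. I'll lower it now.

>>> servo_tool(increments=[{"slide": [2, 0, 20], "dr": [0, 0, 0], "jaw": 1}, {"slide": [2, 0, 45], "dr": [0, 0, 0], "jaw": 1}, {"slide": [2, 0, 70], "dr": [0, 0, 0], "jaw": 1}, {"slide": [2, 0, 85], "dr": [0, 0, 0], "jaw": 1}, {"slide": [2, 0, 92], "dr": [0, 0, 0], "jaw": 1}, {"slide": [2, 0, 95], "dr": [0, 0, 0], "jaw": 1}, {"slide": [2, 0, 97], "dr": [0, 0, 0], "jaw": 1}, {"slide": [2, 0, 98], "dr": [0, 0, 0], "jaw": 1}, {"slide": [2, 0, 98], "dr": [0, 0, 0], "jaw": 1}, {"slide": [2, 0, 98], "dr": [0, 0, 0], "jaw": 1}])

```text
t: 7.05
tool_pos: [0.5696, -0.2122, 0.1985]
orientation: [-0.32, 3.124, -0.001]
force: [-0.2, -0.2, -1.4]
opening: 0.0591
gripper_force: 20.0
```

>>> servo_tool(increments=[{"slide": [0, 0, 1], "dr": [0, 0, 0], "jaw": 1}, {"slide": [0, 0, 2], "dr": [0, 0, 0], "jaw": 1}, {"slide": [0, 0, 2.5], "dr": [0, 0, 0], "jaw": 1}, {"slide": [0, 0, 2.5], "dr": [0, 0, 0], "jaw": 1}])

```text
t: 7.45
tool_pos: [0.5694, -0.2121, 0.1955]
orientation: [-0.32, 3.125, -0.0]
force: [-0.6, -0.4, 1.8]
opening: 0.0586
gripper_force: 20.0
```

>>> servo_tool(increments=[{"slide": [0, 0, 0], "dr": [0, 0, 0], "jaw": 0.3}, {"slide": [0, 0, 0], "dr": [0, 0, 0], "jaw": 0.22}, {"slide": [0, 0, 0], "dr": [0, 0, 0], "jaw": 0.22}, {"slide": [0, 0, 0], "dr": [0, 0, 0], "jaw": 0.22}, {"slide": [0, 0, -10], "dr": [0, 0, 0], "jaw": 0.22}, {"slide": [0, 0, -35], "dr": [0, 0, 0], "jaw": 0.22}, {"slide": [0, 0, -70], "dr": [0, 0, 0], "jaw": 0.15}, {"slide": [0, 0, -105], "dr": [0, 0, 0], "jaw": 0.1}, {"slide": [0, 0, -105], "dr": [0, 0, 0], "jaw": 0}])

```text
t: 8.35
tool_pos: [0.5713, -0.213, 0.3078]
orientation: [-0.319, 3.116, -0.009]
force: [0.6, -0.1, 0.5]
opening: 0.0875
gripper_force: 0.0
```

>>> servo_tool(increments=[{"slide": [-4, 20, 0], "dr": [0, 0, 0.03], "jaw": 0}, {"slide": [-9, 55, 0], "dr": [0, 0, 0.08], "jaw": 0}, {"slide": [-14, 95, 0], "dr": [0, 0, 0.14], "jaw": 0}, {"slide": [-20, 135, 0], "dr": [0, 0, 0.2], "jaw": 0}, {"slide": [-26, 175, 0], "dr": [0, 0, 0.26], "jaw": 0}, {"slide": [-32, 215, 0], "dr": [0, 0, 0.32], "jaw": 0}, {"slide": [-38, 255, 0], "dr": [0, 0, 0.38], "jaw": 0}, {"slide": [-44, 295, 0], "dr": [0, 0, 0.44], "jaw": 0}, {"slide": [-50, 335, 0], "dr": [0, 0, 0.46], "jaw": 0}, {"slide": [-55, 370, 0], "dr": [0, 0, 0.46], "jaw": 0}, {"slide": [-57, 386, 0], "dr": [0, 0, 0.46], "jaw": 0}, {"slide": [-57, 386, 0], "dr": [0, 0, 0.46], "jaw": 0}, {"slide": [-57, 386, 0], "dr": [0, 0, 0.46], "jaw": 0}, {"slide": [-57, 386, 0], "dr": [0, 0, 0.46], "jaw": 0}])

```text
t: 9.75
tool_pos: [0.547, 0.1762, 0.3001]
orientation: [-0.403, -3.116, 0.001]
force: [0.1, -0.6, 0.2]
opening: 0.0927
gripper_force: 0.0
```

```bash
python3 - <<'E'
from b import *
im,W=cam("wrist"); s=read_state()
print(s['t'],s['tool_pos'],s['opening'],s['force'])
bolts(W,s,[(270,280,500,360)])
S,_=cam("scene")
c=lambda a,r:cv2.resize(a[r[0]:r[1],r[2]:r[3],::-1],(400,500))
cv2.imwrite('pics/c1.png',np.hstack([c(S,(165,265,145,250)),cv2.resize(im[:,:,::-1],(400,500))]))
E
```

```text
9.8 [0.54706307 0.17611117 0.30019868] 0.093419318261157 [ 0.21895336 -0.32217156  0.19052627]
2233 y -27.8 32.4 mid 2.3 x pin 3.0 x shank 2.5 ztop shank 240.9 ztop pin 243.9
```

View pics/c1.png

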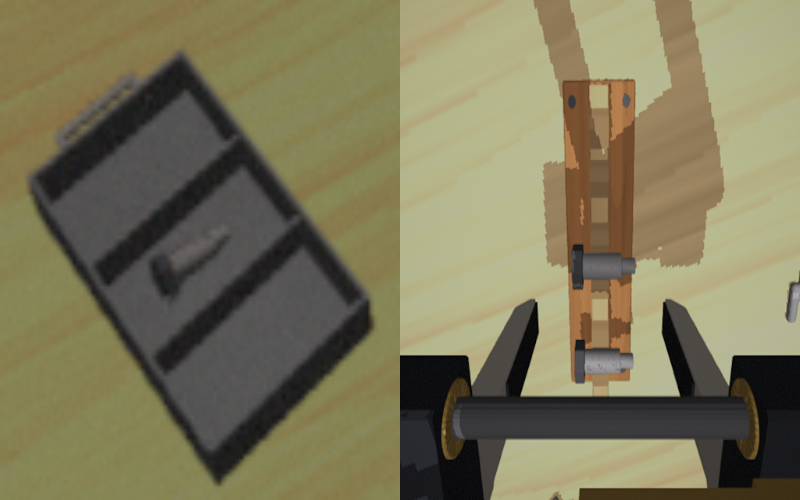

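The left crop shows the first bolt lying in the middle compartment. The right one shows the centre bolt just ahead of the fingers. Next I'll grip and lift it.

>>> servo_tool(increments=[{"slide": [1.5, 1.5, 25], "dr": [0, 0, 0], "jaw": 0}, {"slide": [1.5, 1.5, 50], "dr": [0, 0, 0], "jaw": 0}, {"slide": [1.5, 1.5, 70], "dr": [0, 0, 0], "jaw": 0}, {"slide": [1.5, 1.5, 74.5], "dr": [0, 0, 0], "jaw": 0.1}, {"slide": [1.5, 1.5, 74.5], "dr": [0, 0, 0], "jaw": 0.2}, {"slide": [1.5, 1.5, 74.5], "dr": [0, 0, 0], "jaw": 0.3}, {"slide": [1.5, 1.5, 74.5], "dr": [0, 0, 0], "jaw": 0.6}, {"slide": [1.5, 1.5, 74.5], "dr": [0, 0, 0], "jaw": 1}, {"slide": [1.5, 1.5, 74.5], "dr": [0, 0, 0], "jaw": 1}, {"slide": [1.5, 1.5, 74.5], "dr": [0, 0, 0], "jaw": 1}, {"slide": [1.5, 1.5, 74.5], "dr": [0, 0, 0], "jaw": 1}, {"slide": [1.5, 1.5, 74.5], "dr": [0, 0, 0], "jaw": 1}], force=20)

```text
t: 11.05
tool_pos: [0.5464, 0.1794, 0.2272]
orientation: [0.4, 3.114, 0.001]
force: [0.4, -1.7, 6.3]
opening: 0.0608
gripper_force: 20.0
```

>>> servo_tool(increments=[{"slide": [0, 0, -15], "dr": [0, 0, 0], "jaw": 1}, {"slide": [0, 0, -35], "dr": [0, 0, 0], "jaw": 1}, {"slide": [0, 0, -55], "dr": [0, 0, 0], "jaw": 1}, {"slide": [0, 0, -70], "dr": [0, 0, 0], "jaw": 1}, {"slide": [0, 0, -70], "dr": [0, 0, 0], "jaw": 1}, {"slide": [0, 0, -70], "dr": [0, 0, 0], "jaw": 1}, {"slide": [0, 0, -70], "dr": [0, 0, 0], "jaw": 1}, {"slide": [0, 0, -70], "dr": [0, 0, 0], "jaw": 1}])

```text
t: 11.85
tool_pos: [0.5452, 0.1792, 0.2943]
orientation: [-0.4, -3.114, 0.001]
force: [-0.8, 0.1, -0.8]
opening: 0.0611
gripper_force: 20.0
```

>>> servo_tool(increments=[{"slide": [0, 0, 0], "dr": [0, 0, 0], "jaw": 1}, {"slide": [0, 0, 0], "dr": [0, 0, 0], "jaw": 1}, {"slide": [0, 0, 0], "dr": [0, 0, 0], "jaw": 1}, {"slide": [0, 0, 0], "dr": [0, 0, 0], "jaw": 1}], force=40)

```text
t: 12.25
tool_pos: [0.5457, 0.1793, 0.2957]
orientation: [-0.401, -3.116, 0.0]
force: [0.5, 0.1, -1.7]
opening: 0.0586
gripper_force: 40.0
```

>>> servo_tool(increments=[{"slide": [0, 0, 0], "dr": [0, 0, 0], "jaw": 1}, {"slide": [0, 0, 0], "dr": [0, 0, 0], "jaw": 1}, {"slide": [0, 0, 0], "dr": [0, 0, 0], "jaw": 1}, {"slide": [0, 0, 0], "dr": [0, 0, 0], "jaw": 1}], force=20)

```text
t: 12.65
tool_pos: [0.5457, 0.1793, 0.2958]
orientation: [0.401, 3.116, 0.0]
force: [-0.2, -0.8, -1.7]
opening: 0.0607
gripper_force: 20.0
```

The centre bolt is the stiffest (60.9 mm at 20 N, 58.6 mm at 40 N), so it goes to the back.

>>> servo_tool(increments=[{"slide": [-8, -13, 0], "dr": [0, 0, -0.03], "jaw": 1}, {"slide": [-21, -37, 0], "dr": [0, 0, -0.07], "jaw": 1}, {"slide": [-37, -65, 0], "dr": [0, 0, -0.11], "jaw": 1}, {"slide": [-53, -93, 0], "dr": [0, 0, -0.16], "jaw": 1}, {"slide": [-70, -122, 0], "dr": [0, 0, -0.2], "jaw": 1}, {"slide": [-86, -151, 0], "dr": [0, 0, -0.25], "jaw": 1}, {"slide": [-102, -180, 0], "dr": [0, 0, -0.3], "jaw": 1}, {"slide": [-119, -209, 0], "dr": [0, 0, -0.34], "jaw": 1}, {"slide": [-135, -238, 0], "dr": [0, 0, -0.38], "jaw": 1}, {"slide": [-151, -266, 0], "dr": [0, 0, -0.42], "jaw": 1}, {"slide": [-167, -293, 0], "dr": [0, 0, -0.46], "jaw": 1}, {"slide": [-180, -316, 0], "dr": [0, 0, -0.46], "jaw": 1}, {"slide": [-188, -330, 0], "dr": [0, 0, -0.46], "jaw": 1}, {"slide": [-192, -337, 0], "dr": [0, 0, -0.46], "jaw": 1}, {"slide": [-192, -337, 0], "dr": [0, 0, -0.46], "jaw": 1}, {"slide": [-192, -337, 0], "dr": [0, 0, -0.46], "jaw": 1}, {"slide": [-192, -337, 0], "dr": [0, 0, -0.46], "jaw": 1}])

```text
t: 14.35
tool_pos: [0.6462, -0.194, 0.2957]
orientation: [0.322, -3.125, -0.001]
force: [0.4, 0.7, -0.4]
opening: 0.0608
gripper_force: 20.0
```

```bash
python3 - <<'E'
from b import *
im,W=cam("wrist"); s=read_state()
print(s['t'],s['tool_pos'],s['opening'],s['gripper_force'])
R=cv2.Rodrigues(s['orientation'])[0]; print(R[:,:2].T.round(4))
cv2.imwrite('pics/w4.png',im[:,:,::-1])
T=(W-s['tool_pos'])@R*1000
p=T[(W[...,2]>.033)&(W[...,2]<.044)]; p=p[abs(p[:,1])<45]
h,e=np.histogram(p[:,0],bins=np.arange(-130,250,4)); print([(int(a),int(n)) for a,n in zip(e,h) if n>15])
E
```

```text
14.4 [ 0.64621243 -0.1940667   0.29577522] 0.06052219427584884 19.999954970553517
[[-9.79e-01 -2.04e-01  1.00e-04]
 [-2.04e-01  9.79e-01  3.00e-04]]
[(34, 115), (38, 473), (114, 511), (118, 386)]
```

View pics/w4.png

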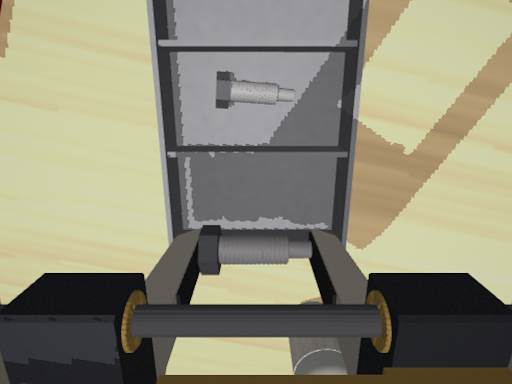

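The divider lies at tool x ≈ 39 mm, so the bolt is centred over the back compartment. The first bolt lies flat in the middle one, and the bottle is clear. I'll lower it now.

>>> servo_tool(increments=[{"slide": [0, -1, 20], "dr": [0, 0, 0], "jaw": 1}, {"slide": [0, -1, 45], "dr": [0, 0, 0], "jaw": 1}, {"slide": [0, -1, 70], "dr": [0, 0, 0], "jaw": 1}, {"slide": [0, -1, 85], "dr": [0, 0, 0], "jaw": 1}, {"slide": [0, -1, 92], "dr": [0, 0, 0], "jaw": 1}, {"slide": [0, -1, 96], "dr": [0, 0, 0], "jaw": 1}, {"slide": [0, -1, 98], "dr": [0, 0, 0], "jaw": 1}, {"slide": [0, -1, 99.5], "dr": [0, 0, 0], "jaw": 1}, {"slide": [0, -1, 100], "dr": [0, 0, 0], "jaw": 1}, {"slide": [0, -1, 100], "dr": [0, 0, 0], "jaw": 1}, {"slide": [0, -1, 100], "dr": [0, 0, 0], "jaw": 1}])

```text
t: 15.5
tool_pos: [0.6466, -0.1964, 0.1962]
orientation: [-0.32, 3.125, -0.0]
force: [-0.8, -0.3, -0.7]
opening: 0.0609
gripper_force: 20.0
```

>>> servo_tool(increments=[{"slide": [0, 0, 0.7], "dr": [0, 0, 0], "jaw": 1}, {"slide": [0, 0, 0.7], "dr": [0, 0, 0], "jaw": 1}, {"slide": [0, 0, 0.7], "dr": [0, 0, 0], "jaw": 0.3}, {"slide": [0, 0, 0.7], "dr": [0, 0, 0], "jaw": 0.22}, {"slide": [0, 0, 0], "dr": [0, 0, 0], "jaw": 0.22}, {"slide": [0, 0, 0], "dr": [0, 0, 0], "jaw": 0.22}, {"slide": [0, 0, -10], "dr": [0, 0, 0], "jaw": 0.22}, {"slide": [0, 0, -35], "dr": [0, 0, 0], "jaw": 0.22}, {"slide": [0, 0, -70], "dr": [0, 0, 0], "jaw": 0.15}, {"slide": [0, 0, -104], "dr": [0, 0, 0], "jaw": 0.1}, {"slide": [0, 0, -104], "dr": [0, 0, 0], "jaw": 0}])

```text
t: 16.6
tool_pos: [0.6484, -0.197, 0.3079]
orientation: [-0.319, 3.115, -0.008]
force: [1.0, -0.2, 0.4]
opening: 0.0876
gripper_force: 0.0
```

>>> servo_tool(increments=[{"slide": [-3, 20, 0], "dr": [0, 0, 0.03], "jaw": 0}, {"slide": [-6, 55, 0], "dr": [0, 0, 0.08], "jaw": 0}, {"slide": [-10, 90, 0], "dr": [0, 0, 0.14], "jaw": 0}, {"slide": [-14, 127, 0], "dr": [0, 0, 0.2], "jaw": 0}, {"slide": [-18, 164, 0], "dr": [0, 0, 0.26], "jaw": 0}, {"slide": [-22, 200, 0], "dr": [0, 0, 0.32], "jaw": 0}, {"slide": [-26, 237, 0], "dr": [0, 0, 0.38], "jaw": 0}, {"slide": [-30, 275, 0], "dr": [0, 0, 0.44], "jaw": 0}, {"slide": [-34, 312, 0], "dr": [0, 0, 0.46], "jaw": 0}, {"slide": [-36, 345, 0], "dr": [0, 0, 0.46], "jaw": 0}, {"slide": [-36.5, 358.5, 0], "dr": [0, 0, 0.46], "jaw": 0}, {"slide": [-36.5, 358.5, 0], "dr": [0, 0, 0.46], "jaw": 0}, {"slide": [-36.5, 358.5, 0], "dr": [0, 0, 0.46], "jaw": 0}, {"slide": [-36.5, 358.5, 0], "dr": [0, 0, 0.46], "jaw": 0}])

```text
t: 18.0
tool_pos: [0.6098, 0.1607, 0.2997]
orientation: [0.403, 3.116, -0.001]
force: [0.6, -0.4, 0.2]
opening: 0.0932
gripper_force: 0.0
```

```bash
python3 - <<'E'
from b import *
im,W=cam("wrist"); s=read_state()
print(s['t'],s['tool_pos'],s['opening'],s['force'])
bolts(W,s,[(270,280,500,360)])
S,_=cam("scene")
c=lambda a,r:cv2.resize(a[r[0]:r[1],r[2]:r[3],::-1],(400,500))
cv2.imwrite('pics/c2.png',np.hstack([c(S,(165,265,145,250)),cv2.resize(im[:,:,::-1],(400,500))]))
E
```

```text
18.05 [0.60980135 0.16066016 0.29973328] 0.09341589342096591 [0.48915789 0.16651961 1.37983091]
2208 y -28.1 31.7 mid 1.8 x pin 2.4 x shank 2.2 ztop shank 240.5 ztop pin 243.3
```

View pics/c2.png

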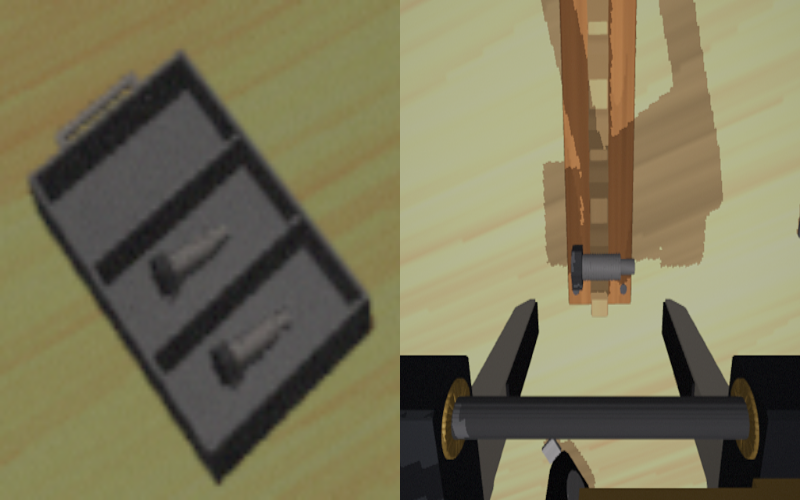

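Two bolts lie in the middle and back compartments, and the far bolt is left in the rack, offset about (1, 1.5) mm. Next I'll grip it, lift it and test it.

>>> servo_tool(increments=[{"slide": [1, 1.5, 25], "dr": [0, 0, 0], "jaw": 0}, {"slide": [1, 1.5, 50], "dr": [0, 0, 0], "jaw": 0}, {"slide": [1, 1.5, 70], "dr": [0, 0, 0], "jaw": 0}, {"slide": [1, 1.5, 74], "dr": [0, 0, 0], "jaw": 0.1}, {"slide": [1, 1.5, 74], "dr": [0, 0, 0], "jaw": 0.2}, {"slide": [1, 1.5, 74], "dr": [0, 0, 0], "jaw": 0.3}, {"slide": [1, 1.5, 74], "dr": [0, 0, 0], "jaw": 0.6}, {"slide": [1, 1.5, 74], "dr": [0, 0, 0], "jaw": 1}, {"slide": [1, 1.5, 74], "dr": [0, 0, 0], "jaw": 1}, {"slide": [1, 1.5, 74], "dr": [0, 0, 0], "jaw": 1}, {"slide": [1, 1.5, 74], "dr": [0, 0, 0], "jaw": 1}, {"slide": [1, 1.5, 74], "dr": [0, 0, 0], "jaw": 1}, {"slide": [1, 1.5, 74], "dr": [0, 0, 0], "jaw": 1}], force=20)

```text
t: 19.4
tool_pos: [0.6095, 0.1635, 0.2273]
orientation: [0.401, 3.114, -0.001]
force: [-1.8, -3.9, 5.3]
opening: 0.0554
gripper_force: 20.0
```

>>> servo_tool(increments=[{"slide": [0, 0, -15], "dr": [0, 0, 0], "jaw": 1}, {"slide": [0, 0, -35], "dr": [0, 0, 0], "jaw": 1}, {"slide": [0, 0, -55], "dr": [0, 0, 0], "jaw": 1}, {"slide": [0, 0, -70], "dr": [0, 0, 0], "jaw": 1}, {"slide": [0, 0, -70], "dr": [0, 0, 0], "jaw": 1}, {"slide": [0, 0, -70], "dr": [0, 0, 0], "jaw": 1}, {"slide": [0, 0, -70], "dr": [0, 0, 0], "jaw": 1}, {"slide": [0, 0, -70], "dr": [0, 0, 0], "jaw": 1}])

```text
t: 20.2
tool_pos: [0.6084, 0.1638, 0.2942]
orientation: [-0.4, -3.114, 0.001]
force: [1.1, -0.2, -0.6]
opening: 0.0542
gripper_force: 20.0
```

The far bolt is the softest (54.2 mm), so it goes to the front compartment.

>>> servo_tool(increments=[{"slide": [0, -15, 0], "dr": [0, 0, -0.03], "jaw": 1}, {"slide": [1, -43, 0], "dr": [0, 0, -0.07], "jaw": 1}, {"slide": [2, -75, 0], "dr": [0, 0, -0.11], "jaw": 1}, {"slide": [4, -110, 0], "dr": [0, 0, -0.16], "jaw": 1}, {"slide": [5, -145, 0], "dr": [0, 0, -0.2], "jaw": 1}, {"slide": [6, -180, 0], "dr": [0, 0, -0.25], "jaw": 1}, {"slide": [7, -215, 0], "dr": [0, 0, -0.3], "jaw": 1}, {"slide": [8, -250, 0], "dr": [0, 0, -0.34], "jaw": 1}, {"slide": [10, -285, 0], "dr": [0, 0, -0.38], "jaw": 1}, {"slide": [11, -320, 0], "dr": [0, 0, -0.42], "jaw": 1}, {"slide": [12, -352, 0], "dr": [0, 0, -0.46], "jaw": 1}, {"slide": [13, -380, 0], "dr": [0, 0, -0.46], "jaw": 1}, {"slide": [14, -400, 0], "dr": [0, 0, -0.46], "jaw": 1}, {"slide": [14, -408, 0], "dr": [0, 0, -0.46], "jaw": 1}, {"slide": [14, -408, 0], "dr": [0, 0, -0.46], "jaw": 1}, {"slide": [14, -408, 0], "dr": [0, 0, -0.46], "jaw": 1}, {"slide": [14, -408, 0], "dr": [0, 0, -0.46], "jaw": 1}])

```text
t: 21.9
tool_pos: [0.4924, -0.2263, 0.2956]
orientation: [0.322, -3.125, -0.001]
force: [0.1, -0.5, -0.1]
opening: 0.0544
gripper_force: 20.0
```

```bash
python3 - <<'E'
from b import *
im,W=cam("wrist"); s=read_state()
print(s['t'],s['tool_pos'],s['opening'],s['gripper_force'])
R=cv2.Rodrigues(s['orientation'])[0]; print(R[:,:2].T.round(4))
cv2.imwrite('pics/w5.png',im[:,:,::-1])
T=(W-s['tool_pos'])@R*1000
p=T[(W[...,2]>.033)&(W[...,2]<.044)]; p=p[abs(p[:,1])<45]
h,e=np.histogram(p[:,0],bins=np.arange(-130,250,4)); print([(int(a),int(n)) for a,n in zip(e,h) if n>15])
E
```

```text
21.95 [ 0.49243518 -0.22630903  0.29561936] 0.05434577906380432 19.99992591328919
[[-9.79e-01 -2.04e-01  1.00e-04]
 [-2.04e-01  9.79e-01  3.00e-04]]
[(34, 118), (38, 795), (42, 250)]
```

View pics/w5.png

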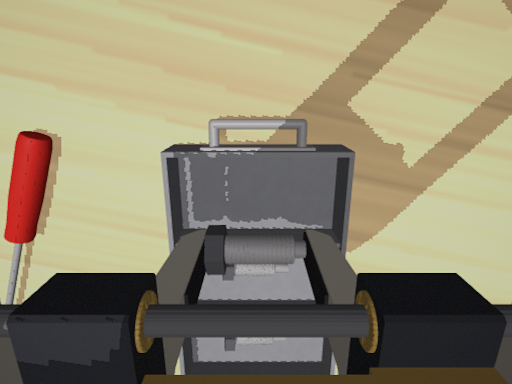

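The bolt is centred over the front compartment (front wall at tool x ≈ 40 mm), and the screwdriver is well clear. I'll lower it now.

>>> servo_tool(increments=[{"slide": [0, -1, 20], "dr": [0, 0, 0], "jaw": 1}, {"slide": [0, -1, 45], "dr": [0, 0, 0], "jaw": 1}, {"slide": [0, -1, 70], "dr": [0, 0, 0], "jaw": 1}, {"slide": [0, -1, 85], "dr": [0, 0, 0], "jaw": 1}, {"slide": [0, -1, 92], "dr": [0, 0, 0], "jaw": 1}, {"slide": [0, -1, 96], "dr": [0, 0, 0], "jaw": 1}, {"slide": [0, -1, 98], "dr": [0, 0, 0], "jaw": 1}, {"slide": [0, -1, 99.5], "dr": [0, 0, 0], "jaw": 1}, {"slide": [0, -1, 100.3], "dr": [0, 0, 0], "jaw": 1}, {"slide": [0, -1, 100.3], "dr": [0, 0, 0], "jaw": 1}, {"slide": [0, -1, 100.3], "dr": [0, 0, 0], "jaw": 1}])

```text
t: 23.05
tool_pos: [0.4925, -0.2284, 0.1959]
orientation: [-0.32, 3.125, -0.001]
force: [0.2, 0.1, -0.6]
opening: 0.0544
gripper_force: 20.0
```

>>> servo_tool(increments=[{"slide": [0, 0, 0], "dr": [0, 0, 0], "jaw": 0.35}, {"slide": [0, 0, 0], "dr": [0, 0, 0], "jaw": 0.22}, {"slide": [0, 0, 0], "dr": [0, 0, 0], "jaw": 0.22}, {"slide": [0, 0, 0], "dr": [0, 0, 0], "jaw": 0.22}, {"slide": [0, 0, 0], "dr": [0, 0, 0], "jaw": 0.22}, {"slide": [0, 0, -10], "dr": [0, 0, 0], "jaw": 0.22}, {"slide": [0, 0, -35], "dr": [0, 0, 0], "jaw": 0.22}, {"slide": [0, 0, -70], "dr": [0, 0, 0], "jaw": 0.2}, {"slide": [0, 0, -110], "dr": [0, 0, 0], "jaw": 0.2}, {"slide": [0, 0, -150], "dr": [0, 0, 0], "jaw": 0.2}, {"slide": [0, 0, -180], "dr": [0, 0, 0], "jaw": 0.2}, {"slide": [0, 0, -180], "dr": [0, 0, 0], "jaw": 0.2}, {"slide": [0, 0, -180], "dr": [0, 0, 0], "jaw": 0.2}])

```text
t: 24.35
tool_pos: [0.4925, -0.2283, 0.3768]
orientation: [-0.32, 3.123, -0.002]
force: [0.0, 0.4, -1.1]
opening: 0.0744
gripper_force: 0.0
```

```bash
python3 - <<'E'
from h import *
S,W=cam("scene"); s=read_state(); print(s['t'],s['tool_pos'],s['opening'])
p=W[165:265,145:250].reshape(-1,3)
c,sn=np.cos(.206),np.sin(.206); d=p-[.5694,-.2115,0]
X=d[:,0]*c+d[:,1]*sn; Y=-d[:,0]*sn+d[:,1]*c
for x0 in(-.079,0,.079):
    m=(abs(X-x0)<.03)&(abs(Y)<.06)&(p[:,2]>.013); print(x0,m.sum(),np.median(X[m]).round(3),Y[m].min().round(3),Y[m].max().round(3),p[m,2].max().round(3))
cv2.imwrite('pics/end.png',cv2.resize(S[:,:,::-1],(768,576)))
E
```

```text
24.4 [ 0.49209512 -0.2281476   0.37515912] 0.0742857685160598
-0.079 173 -0.073 -0.056 0.03 0.232
0 112 -0.003 -0.032 0.029 0.031
0.079 112 0.076 -0.033 0.029 0.031
```

View pics/end.png

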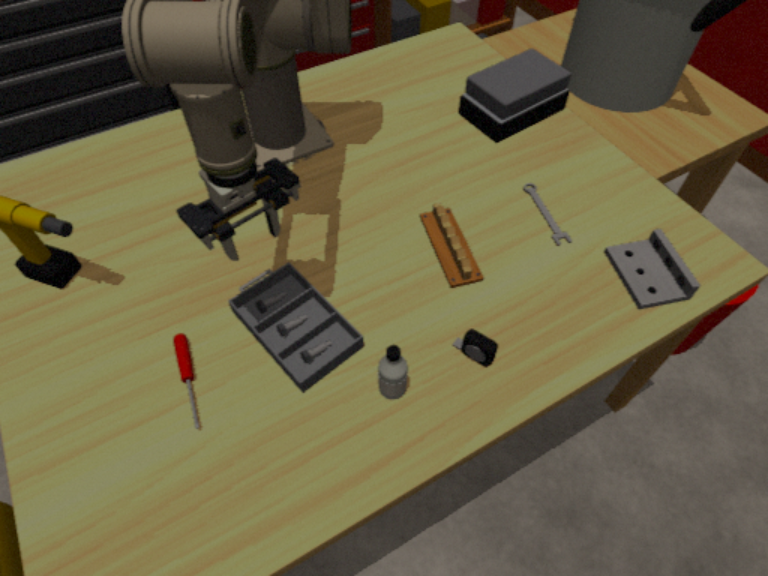

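The view shows one bolt lying in each compartment, at (270,300), (292,325) and (317,350). The rack is empty, the bystanders haven't moved and the gripper is clear.

```bash
python3 -c "
from plant import *
print(close_job())"
```

```text
the job is handed in; nothing more can be done
None
```

The job is handed in, with no verdict shown: the softest bolt (far saddle) is in the front compartment, the middling one (near saddle) in the middle and the stiffest (centre saddle) at the back, all lying flat and released after about 24 s, with nothing else moved.

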